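Bring a slant rack down to its lowest notch

ROBOT

A 7-joint arm with a two-finger parallel gripper is mounted at the origin on a cart in front of the work surface, level with it; the furniture and walls round the work are solid. World frame = base frame: x ahead of the robot, y to its left, z up, the work surface at z = 0. Lengths are in m, angles in rad, forces in N, time in s.
With the tool pointing down it reaches from about 0.425 to 0.925 m from the base axis. Payload 6.8 kg.
Tool frame: the origin (TCP) lies at the very end of the fingers, on their centre line; the grasp point (between the pads) lies 19 mm behind it (manip.grip_depth is the distance from the TCP to the grasp point, in m); z points along the fingers, x is the direction in which the jaws open and shut, and the axes are right-handed (so a half turn about z gives the same grasp; the last joint's range is limited). The gripper opens to 88 mm and grips with 3 to 60 N. Pads are 20 mm wide; open, the fingers measure 115 mm over their backs; the gripper's body (75 mm by 178 mm) begins 61 mm behind the grasp point.
Start: joints at [-1.44, 0.477, 0.022, 1.555, -0.011, 1.109, -0.083], TCP at [0.16, 0.656, 0.223] pointing down, gripper open.
Joint ranges: [-2.96, 2.96], [-0.34, 2.1], [-1.41, 1.46], [0.24, 2.44], [-1.37, 4.51], [0.17, 1.92], [-2.96, 2.96]. Speed limits (rad/s): [2.39, 2.39, 3.14, 3.14, 3.14, 3.14, 3.14].

INTERFACE

Orientations are given as a rotation vector (axis times angle).
In Python, from rig import manip gives the robot as it stands. The module is installed in compiled form; this text tells all that it offers.
- The arm moves only by the tool apply_moves, never from a script. Its argument "motion" is a list of rows, each an object with "slide": the shift along the tool's x, y, z in mm, a list of three; "dr": the turn, a rotation vector about the tool's x, y, z in rad, a list of three; "gripper": the opening, from 0 (shut) to 1 (fully open). A call has 1 to 10 rows; each row is the pose to reach, as a shift and turn from the pose commanded when the call began, along the tool's axes at that moment; what a row does not reach only later rows make up. A row lasts 1/10 s, in which the tool goes at most 50 mm and 8.59 degrees, less where a joint would pass 70% of its speed; a pose out of reach is approached as far as the arm can. A call with a gripper value outside its range is refused whole. The fingers move at their own pace and stop on an object; the grip force is fixed at half the most. Time passes only in rows, so rows that repeat a pose let the fingers close. It gives the time, the measured TCP pose, the force and the opening at its end, in the units of the state.
- manip.sense(): the state, without advancing time (a new reading comes with each control period).
- manip.camera(name): name is "scene" or "side" or "wrist"; returns a dict with "pixels" (400x640x3 uint8, red, green, blue), "intrinsics" (3x3 intrinsics, pixels), "cam_to_world" (4x4, takes a point from camera to world coordinates). Camera axes: x right, y up, looking along -z (the intrinsics and any distortion apply to the point x, -y, -z); pixel columns grow to the right and rows downward; lengths in m; the calibration is good to about 2 mm. A picture is of the moment at which its call begins. There is no depth.
- manip.finish_job(): hands the job in, once; it reports no verdict.
The state is a dict: "time_s": time; "joint_positions": joint angles; "joint_velocities": joint speeds; "effort": joint torques, N m; "ee_pos": TCP position; "orientation": TCP orientation; "contact_force": force on the tool from outside, world axes, zero at the start; "torque": the same for the moment, N m; "gripper_width": finger opening in m.
Only numpy, scipy, OpenCV 4.12 (cv2) and the standard library are available. Lean on these libraries where they do the work, as an engineer would, in place of code of your own. Each camera call takes 0.05 s, during which the arm holds its last target.

TASK

The tube slant rack is propped too steep for pouring: bring it to rest in its lowest notch, the shallowest slope. Its ratchet only lets go beyond the top notch, so lift the board until the pawl flips out, ease it all the way down flat without letting it drop, then raise it just far enough to catch in the first notch and leave it there. Leave the flask and the sample bottle beside it where they stand.

Things in the scene. Friction and masses are not known exactly. Their poses are not given: they have to be found in the camera images.
- rack_hinge (a point): Tube slant rack: fixed white stand with a hinged 150 mm square aluminium board carrying four strapped-in test tubes. Point: middle of the hinge axis at the board's far edge, 82 mm above the bench; x: level, at right angles to the hinge, away from the lift bar; y: along the hinge. The 10 mm high base reaches 155 mm before and 35 mm beyond this point; ratchet on the -y side, 76 to 97 mm from the middle.
- lift_bar (a point): Middle of the blue round lift bar at the board's free edge, on the robot's side: 10 mm thick, 100 mm long, parallel to and 185 mm from the hinge axis, in line with the board. Two 8 mm arms hold its ends; gap of 30 mm between bar and board. It can be hooked or pushed up from below, or pinched, and swings up and away from the robot. With the board flat it is 82 mm above the bench, nothing beneath.
- slant_board (a joint): Slope of the board, rad: 0 flat on its rest, growing as the bar is raised, hard stop 1.22. Notches hold it at 0.275 (lowest), 0.465, 0.66, 0.845; it starts in one of the upper three. Raised past a notch by 0.03 or more it settles back on that notch. At about 1.10 a lug flips the pawl out: the board (about 0.5 kg, 2 to 4 N at the bar) then falls if let go. On the way down a pin flips the pawl in at about 0.1.
- pawl (a joint): Tip of the pawl, rad, held by an over-centre spring: 0 to 0.1 = in, riding on the teeth and catching in the notches; 0.46 = flipped out toward the robot, clear of the teeth. It flips out as the board passes about 1.10 rad and back in when the board comes down below 0.1 rad; it never rests in between.
- pawl_knob (a point): Red 15 mm ball on top of the dark pawl lever beside the board, on the -y side: 107 mm above the bench and 60 mm before the hinge when in, about 34 mm nearer to the robot when out. It shows the pawl's state and need not be touched.
- flask_mid (a point): Clear conical flask with a red stopper, 75 mm wide, 114 mm high, at the left of the rack; the point is half-way up. A bystander.
- bottle_mid (a point): Clear stoppered glass sample bottle, 59 mm wide, 140 mm high, at the right of the rack; the point is half-way up. A bystander.

How it is judged:
On the way, in this order (a step that is already met when the one before it is completed fails the run):
1. the board has been lifted past its top notch and the pawl has flipped out (value of joint slant_board above 1 rad and value of joint pawl above 0.3 rad), for 0.05 s.
2. the board has been lowered flat and the pawl has flipped back in (value of joint slant_board below 0.05 rad and value of joint pawl below 0.2 rad), for 0.1 s.
At the end, for the whole second after the job is handed in: The board rests, still and untouched, in its lowest notch (slope 0.245 to 0.325 rad) with the pawl in; flask and sample bottle within 30 mm of where they stood (value of joint slant_board between 0.245 and 0.325 rad and velocity of joint slant_board between -0.05 and 0.05 rad/s and value of joint pawl below 0.15 rad and distance of each of flask_mid, bottle_mid from where it was at the start of the episode below 0.03 m).
It fails at once if the board is let drop: it turns faster than 3 rad/s as it comes down onto its rest (value of joint slant_board below 0.2 rad and velocity of joint slant_board below -3 rad/s).
It also fails if it takes over 72 s, if anything falls off the work surface, if the arm or the gripper's body presses on something with over 40 N, if the wrist force passes 120 N, or if a joint passes its speed limit or range.

## Working session

There is one attempt and no reset: what is moved stays moved. The work goes in short steps, Python scripts to look and compute and a tool call to move; the robot and the scene stay as the last step left them, time stands still between calls to the robot, and variables do not carry over. Pictures are saved under pics/ and viewed, and the job is handed in when it is done.

Besides the shell and the picture viewer there is one more tool, called after "Emit:" as name([rows], argument=value, ...), one row to a line, values as JSON. apply_moves: Moves the arm, as the interface text tells. Its arguments: {"type":"object","properties":{"motion":{"type":"array"}},"required":["motion"]}

```bash
mkdir -p pics; python3 - <<'E'
from rig import manip
import cv2,numpy as np
for n in ["scene","side","wrist"]:
    c=manip.camera(n); cv2.imwrite(f"pics/{n}0.png",c["pixels"][:,:,::-1])
    print(n,np.round(c["intrinsics"],1).tolist(),np.round(c["cam_to_world"],3).tolist(),[k for k in c])
s=manip.sense();print({k:np.round(v,3).tolist() for k,v in s.items()}, manip.grip_depth)
E
```

```text
scene [[466.3, 0.0, 326.9], [0.0, 466.3, 202.0], [0.0, 0.0, 1.0]] [[0.892, 0.192, -0.409, 0.122], [-0.451, 0.414, -0.79, -0.988], [0.018, 0.89, 0.456, 0.668], [0.0, 0.0, 0.0, 1.0]] ['pixels', 'intrinsics', 'cam_to_world']
side [[472.4, 0.0, 331.8], [0.0, 472.4, 203.1], [0.0, 0.0, 1.0]] [[-0.996, -0.048, 0.069, 0.685], [0.081, -0.341, 0.936, 1.056], [-0.022, 0.939, 0.344, 0.499], [0.0, 0.0, 0.0, 1.0]] ['pixels', 'intrinsics', 'cam_to_world']
wrist [[289.6, 0.0, 321.1], [0.0, 289.6, 200.6], [0.0, 0.0, 1.0]] [[0.237, -0.941, -0.242, 0.094], [0.971, 0.229, 0.06, 0.671], [-0.001, -0.249, 0.968, 0.384], [0.0, 0.0, 0.0, 1.0]] ['pixels', 'intrinsics', 'cam_to_world']
{'time_s': 0.15, 'joint_positions': [-1.44, 0.478, 0.022, 1.556, -0.012, 1.109, -0.083], 'joint_velocities': [0.0, -0.002, -0.002, -0.003, 0.001, 0.0, 0.0], 'effort': [0.003, -58.329, 1.537, -27.288, -0.054, 0.015, 0.0], 'ee_pos': [0.16, 0.655, 0.222], 'orientation': [2.469, 1.94, -0.002], 'contact_force': [0.121, 0.08, 0.545], 'torque': [-0.01, 0.01, -0.023], 'gripper_width': 0.088} 0.0187
```

View pics/scene0.png

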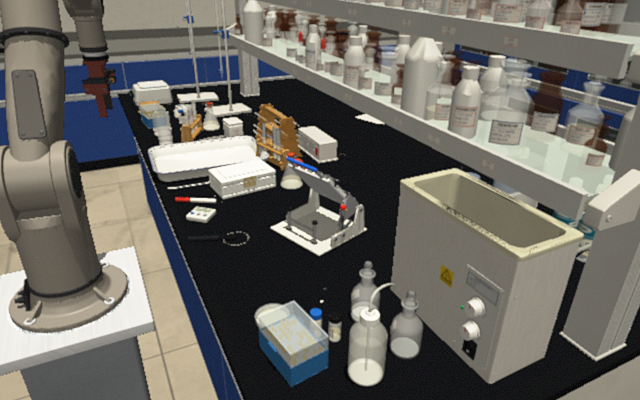

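View pics/side0.png

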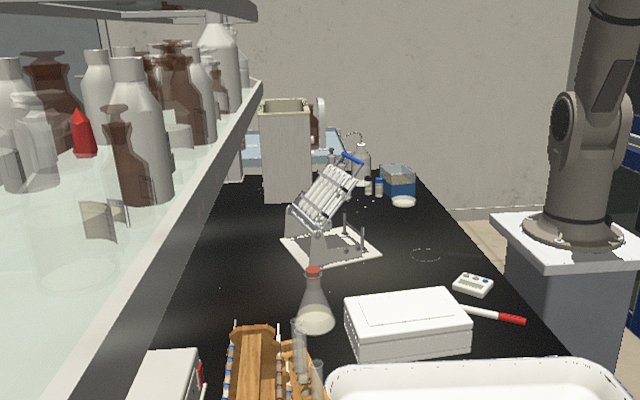

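View pics/wrist0.png

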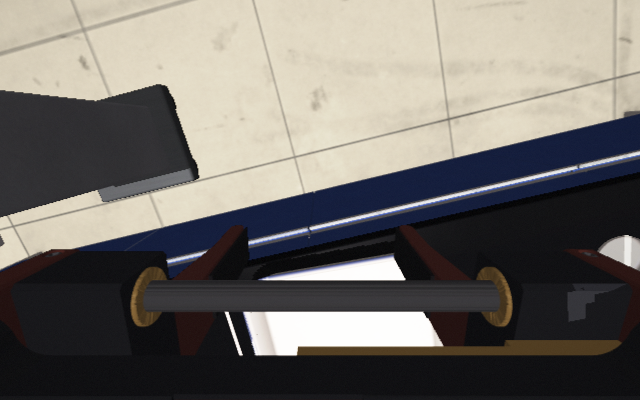

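The rack is in the middle of both views. The blue bar is near scene (300,163) and side (352,158), and the red knob near scene (344,208). I'll zoom in on these.

```bash
cat > h.py <<'E'
import cv2,numpy as np
from rig import manip
def ray(c,px):
    K=c["intrinsics"];T=c["cam_to_world"]
    d=np.array([(px[0]-K[0,2])/K[0,0],-(px[1]-K[1,2])/K[1,1],-1.0]); d=T[:3,:3]@d
    return T[:3,3],d/np.linalg.norm(d)
def tri(c1,p1,c2,p2):
    o1,d1=ray(c1,p1);o2,d2=ray(c2,p2)
    A=np.stack([d1,-d2],1);t=np.linalg.lstsq(A,o2-o1,rcond=None)[0]
    a=o1+t[0]*d1;b=o2+t[1]*d2
    return (a+b)/2,np.linalg.norm(a-b)
def plane(c,p,z):
    o,d=ray(c,p);return o+d*(z-o[2])/d[2]
def proj(c,P):
    T=np.linalg.inv(c["cam_to_world"]);q=T[:3,:3]@np.asarray(P)+T[:3,3];K=c["intrinsics"]
    return K[0,0]*q[0]/-q[2]+K[0,2],K[1,1]*-q[1]/-q[2]+K[1,2]
def masks(c):
    h=cv2.cvtColor(c["pixels"],cv2.COLOR_RGB2HSV)
    b=cv2.inRange(h,(105,150,70),(125,255,255));r=cv2.inRange(h,(0,150,90),(6,255,255))|cv2.inRange(h,(174,150,90),(180,255,255))
    return b,r
def comps(m,box,amin=4):
    x0,y0,x1,y1=box;z=np.zeros_like(m);z[y0:y1,x0:x1]=m[y0:y1,x0:x1]
    n,l,s,ce=cv2.connectedComponentsWithStats(z)
    out=[]
    for i in range(1,n):
        if s[i,4]<amin: continue
        p=np.argwhere(l==i)[:,::-1].astype(float);mu=p.mean(0);u=np.linalg.svd(p-mu,full_matrices=False)[2][0];t=(p-mu)@u
        out.append((int(s[i,4]),np.round(mu,1).tolist(),np.round(mu+u*t.min(),1).tolist(),np.round(mu+u*t.max(),1).tolist()))
    return out
def crop(c,box,f,name):
    x0,y0,x1,y1=box;cv2.imwrite(name,cv2.resize(c["pixels"][y0:y1,x0:x1,::-1],None,fx=f,fy=f,interpolation=cv2.INTER_CUBIC))
E
python3 - <<'E'
from h import *
for n,box in [("scene",(240,130,400,270)),("side",(250,130,410,350))]:
    c=manip.camera(n);b,r=masks(c)
    print(n,"blue",comps(b,box),"red",comps(r,box))
    crop(c,box,5 if n=="scene" else 2.7,f"pics/{n}1.png")
E
```

```text
scene blue [(112, [302.8, 164.3], [286.9, 158.3], [316.8, 169.6])] red [(7, [316.0, 151.0], [316.0, 148.0], [316.0, 154.0]), (17, [290.9, 154.2], [288.0, 154.0], [293.1, 154.4]), (14, [298.9, 159.2], [295.1, 157.8], [302.2, 160.5]), (23, [342.6, 206.8], [340.0, 206.1], [344.9, 207.5])]
side blue [(72, [352.2, 158.0], [342.1, 152.9], [362.8, 163.4]), (31, [378.2, 179.4], [375.1, 178.6], [382.1, 180.4]), (5, [407.0, 193.8], [404.9, 193.4], [409.0, 194.2])] red []
```

```bash
echo
```

```text
(no output)
```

View pics/scene1.png

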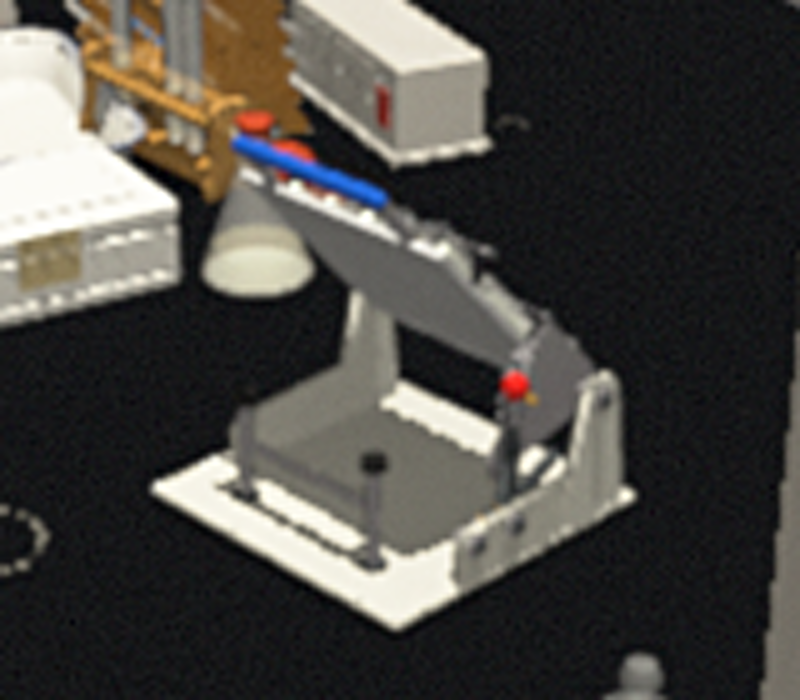

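View pics/side1.png

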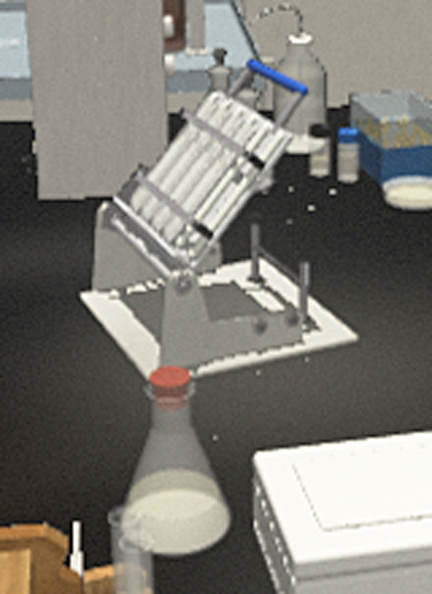

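```bash
python3 - <<'E'
from h import *
s=manip.camera("scene");d=manip.camera("side")
print("mid",tri(s,(302.8,164.3),d,(352.2,158)))
# scene left-> +y end
print("A",tri(s,(286.9,158.3),d,(362.8,163.4)),tri(s,(286.9,158.3),d,(342.1,152.9)))
print("B",tri(s,(316.8,169.6),d,(342.1,152.9)),tri(s,(316.8,169.6),d,(362.8,163.4)))
print("knob plane", plane(s,(343.5,208),.107), plane(s,(343.5,208),.10))
E
```

```text
mid (array([ 0.55981216, -0.00380442,  0.21934802]), np.float64(0.0043405952280772386))
A (array([0.54118787, 0.05038936, 0.21951558]), np.float64(0.0008689106512661247)) (array([0.56255748, 0.04137962, 0.23156279]), np.float64(0.05051099047352026))
B (array([ 0.57754667, -0.04986302,  0.22036412]), np.float64(0.001917854140252136)) (array([ 0.55431951, -0.04006217,  0.20772926]), np.float64(0.05781239411104931))
knob plane [ 0.64837479 -0.06520158  0.107     ] [ 0.65494357 -0.05367717  0.1       ]
```

The triangulated bar centre is about (0.559, 0.000, 0.220), with the +y end at (0.541, 0.050) and the −y end at (0.578, −0.050). That gives a slope of about 0.84 rad, so the rack is in the top notch. The hinge yaw is about 0.34. The knob ray agrees with the pawl-in position.

I'll pinch the bar from above with the tool vertical and the jaws along hinge x. Next I'll measure the flask and bottle and work out the hover moves.

```bash
cat >> h.py <<'E'
from scipy.spatial.transform import Rotation as Ro
def down(yaw):
    c,s=np.cos(yaw),np.sin(yaw);return np.array([[c,s,0],[s,-c,0],[0,0,-1.]])
def rel(p,yaw,cmd=None):
    s=manip.sense();p0=np.array(s["ee_pos"]) if cmd is None else np.array(cmd[0])
    R0=Ro.from_rotvec(s["orientation"]).as_matrix() if cmd is None else cmd[1]
    return np.round(R0.T@(np.array(p)-p0)*1000,1).tolist(),np.round(Ro.from_matrix(R0.T@down(yaw)).as_rotvec(),3).tolist()
E
python3 - <<'E'
from h import *
s=manip.camera("scene")
for p in [(270.4,227.6),(319,255.6),(367,228.6)]: print("base corner",plane(s,p,.01).round(4))
print("flask base", plane(s,(291,186),0.0),"bottles",plane(s,(366,318),0),plane(s,(405,352),0))
print(rel((.16,.656,.33),1.332)); print(rel((.56,0,.33),.345))
E
```

```text
base corner [0.4987 0.0779 0.01  ]
base corner [ 0.5598 -0.1052  0.01  ]
base corner [ 0.74   -0.0412  0.01  ]
flask base [0.66453148 0.32383392 0.        ] bottles [ 0.55289041 -0.34694447  0.        ] [ 0.57072315 -0.46329154  0.        ]
([0.3, 0.3, -107.5], [0.0, 0.0, 0.0])
([-542.5, 544.1, -107.3], [0.0, 0.0, 0.987])
```

Emit:
apply_moves([
  {"slide": [0, 0, -50], "dr": [0, 0, 0], "gripper": 1},
  {"slide": [0, 0, -107], "dr": [0, 0, 0], "gripper": 1},
  {"slide": [-30, 30, -107], "dr": [0, 0, 0.1], "gripper": 1},
  {"slide": [-60, 60, -107], "dr": [0, 0, 0.2], "gripper": 1},
  {"slide": [-90, 90, -107], "dr": [0, 0, 0.3], "gripper": 1},
  {"slide": [-120, 120, -107], "dr": [0, 0, 0.4], "gripper": 1},
  {"slide": [-150, 150, -107], "dr": [0, 0, 0.5], "gripper": 1},
  {"slide": [-180, 180, -107], "dr": [0, 0, 0.6], "gripper": 0.6},
  {"slide": [-210, 210, -107], "dr": [0, 0, 0.7], "gripper": 0.4},
  {"slide": [-240, 240, -107], "dr": [0, 0, 0.8], "gripper": 0.3},
])

```text
time_s: 1.4
ee_pos: [0.3368, 0.3643, 0.3299]
orientation: [-3.032, -0.819, -0.001]
contact_force: [0.6, 0.0, -0.1]
gripper_width: 0.0672
```

```bash
python3 - <<'E'
from h import *
print(manip.sense()); print(rel((.56,0,.33),.34))
E
```

```text
{'time_s': 1.4, 'joint_positions': array([-1.20432431,  0.07875242,  0.27352129,  1.84569495, -0.02291387,
        1.21949835, -0.39590124]), 'joint_velocities': array([ 0.38708237, -0.25805956,  0.37110491,  0.28220534,  0.03661152,
       -0.02973684, -0.25363883]), 'effort': array([ -3.07917908, -31.15808487,  -0.68527278, -28.60956252,
        -0.19806708,   0.16240718,   0.30611574]), 'ee_pos': array([0.33677692, 0.36425228, 0.32988661]), 'orientation': array([-3.03223052e+00, -8.19372420e-01, -5.44328438e-04]), 'contact_force': array([ 0.57123389,  0.00291638, -0.0840936 ]), 'torque': array([-0.08699472, -0.02367536, -0.0105284 ]), 'gripper_width': 0.06722417791408272}
([9.4, 427.1, -0.3], [-0.001, -0.0, 0.188])
```

Emit:
apply_moves([
  {"slide": [1, 43, 0], "dr": [0, 0, 0.04], "gripper": 0.3},
  {"slide": [2, 86, 0], "dr": [0, 0, 0.08], "gripper": 0.3},
  {"slide": [3, 129, 0], "dr": [0, 0, 0.12], "gripper": 0.3},
  {"slide": [4, 172, 0], "dr": [0, 0, 0.16], "gripper": 0.3},
  {"slide": [5, 215, 0], "dr": [0, 0, 0.188], "gripper": 0.3},
  {"slide": [6, 258, 0], "dr": [0, 0, 0.188], "gripper": 0.3},
  {"slide": [7, 301, 0], "dr": [0, 0, 0.188], "gripper": 0.3},
  {"slide": [8, 344, 0], "dr": [0, 0, 0.188], "gripper": 0.3},
  {"slide": [9, 387, 0], "dr": [0, 0, 0.188], "gripper": 0.3},
  {"slide": [9, 429, 0], "dr": [0, 0, 0.188], "gripper": 0.3},
])

```text
time_s: 2.4
ee_pos: [0.5622, -0.0007, 0.3299]
orientation: [-3.095, -0.538, -0.001]
contact_force: [0.6, 1.2, 0.9]
gripper_width: 0.026
```

```bash
python3 - <<'E'
from h import *
for n in ["wrist","side","scene"]:
    c=manip.camera(n);cv2.imwrite(f"pics/{n}2.png",c["pixels"][:,:,::-1])
    b,r=masks(c);print(n,[x for x in comps(b,(0,0,640,400),20)])
s=manip.sense();print(s["ee_pos"],s["orientation"],s["gripper_width"],s["joint_positions"].round(2),s["contact_force"])
print(rel((.56,0,.33),.34))
E
```

```text
wrist [(973, [320.6, 199.0], [321.6, 138.0], [319.8, 254.0])]
side [(28, [631.6, 150.0], [623.0, 146.9], [639.1, 152.7]), (56, [351.8, 157.9], [342.1, 152.8], [363.2, 163.7]), (30, [378.2, 179.2], [375.0, 178.0], [381.5, 180.4])]
scene [(160, [474.7, 57.3], [460.4, 54.1], [487.1, 60.1]), (54, [223.9, 68.8], [223.4, 57.0], [224.3, 79.0]), (180, [233.8, 67.3], [232.9, 56.3], [234.6, 78.3]), (1438, [160.2, 71.4], [193.9, 70.8], [124.1, 72.0]), (160, [200.9, 69.8], [199.7, 58.2], [202.1, 81.3]), (294, [212.7, 69.0], [211.1, 57.4], [214.2, 80.4]), (159, [265.2, 68.7], [258.4, 68.2], [279.1, 69.9]), (1227, [98.8, 77.5], [123.6, 76.0], [75.2, 79.0]), (88, [534.9, 72.4], [531.0, 67.5], [539.8, 78.3]), (320, [575.2, 79.5], [562.5, 83.6], [586.9, 75.8]), (408, [620.5, 93.7], [601.8, 89.4], [637.3, 97.5]), (21, [530.3, 92.0], [526.5, 89.8], [533.0, 93.7]), (3067, [102.9, 130.0], [85.8, 96.9], [119.6, 162.5]), (139, [566.2, 109.8], [570.9, 100.1], [559.9, 122.9]), (169, [613.8, 118.9], [603.5, 108.5], [619.9, 125.1]), (3153, [191.7, 300.7], [138.0, 160.1], [230.4, 402.3]), (100, [303.6, 164.7], [286.8, 158.6], [316.8, 169.6]), (127, [315.6, 312.9], [311.2, 307.8], [319.9, 318.0])]
[ 0.5619623  -0.00236987  0.32968866] [3.09540072e+00 5.28579468e-01 7.59397550e-05] 0.026294331471456066 [-0.65  0.23  0.66  1.73 -0.15  1.24  0.38] [ 0.15764137  0.5094004  -0.47621569]
([-1.1, -2.9, -0.3], [0.001, 0.0, -0.002])
```

View pics/wrist2.png

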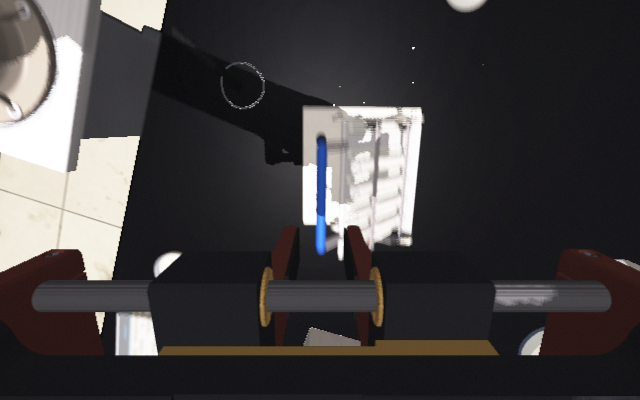

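View pics/side2.png

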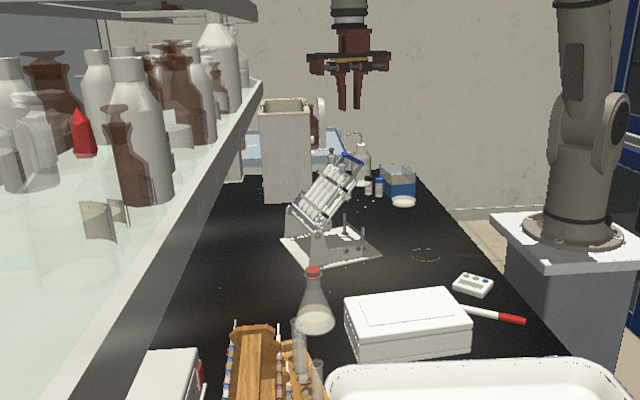

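The wrist view shows the bar upright at column ~321, from row 138 to 254. It is centred between the fingers and parallel to the pads.

```bash
python3 - <<'E'
from h import *
c=manip.camera("wrist")
b,r=masks(c);m=comps(b,(0,0,640,400),20)[0];print(m)
A=plane(c,m[2],.22);B=plane(c,m[3],.22);print(A,B,(A+B)/2,np.linalg.norm(A-B),np.arctan2((A-B)[0],-(A-B)[1]))
s=manip.sense();print(s["ee_pos"])
print("pads", proj(c,s["ee_pos"]))
E
```

```text
(1041, [321.0, 191.1], [321.3, 135.0], [320.7, 246.0])
[0.54261375 0.05342503 0.22      ] [ 0.57838138 -0.05020756  0.22      ] [0.56049757 0.00160874 0.22      ] 0.10963137703621223 -2.809255004043171
[5.61421479e-01 2.19931493e-05 3.29493585e-01]
pads (np.float64(321.3974826907491), np.float64(237.35665246352255))
```

Emit:
apply_moves([
  {"slide": [-1, 0, 40], "dr": [0, 0, 0], "gripper": 0.3},
  {"slide": [-1, 0, 75], "dr": [0, 0, 0], "gripper": 0.3},
  {"slide": [-1, 0, 100], "dr": [0, 0, 0], "gripper": 0.3},
  {"slide": [-1, 0, 115], "dr": [0, 0, 0], "gripper": 0.3},
  {"slide": [-1, 0, 125], "dr": [0, 0, 0], "gripper": 0.3},
  {"slide": [-1, 0, 125], "dr": [0, 0, 0], "gripper": 0.3},
])

```text
time_s: 3.2
ee_pos: [0.5595, 0.002, 0.2037]
orientation: [-3.094, -0.541, 0.003]
contact_force: [-0.2, -0.1, 0.6]
gripper_width: 0.0263
```

```bash
python3 - <<'E'
from h import *
c=manip.camera("wrist");cv2.imwrite("pics/wrist3.png",c["pixels"][:,:,::-1])
c=manip.camera("side");crop(c,(280,80,440,200),5,"pics/side3.png")
s=manip.sense();print(s["ee_pos"],s["contact_force"],s["gripper_width"])
E
```

```text
[0.56077732 0.00117893 0.20533258] [ 0.50247624 -0.28594376 -0.60677978] 0.02637327584068122
```

View pics/wrist3.png

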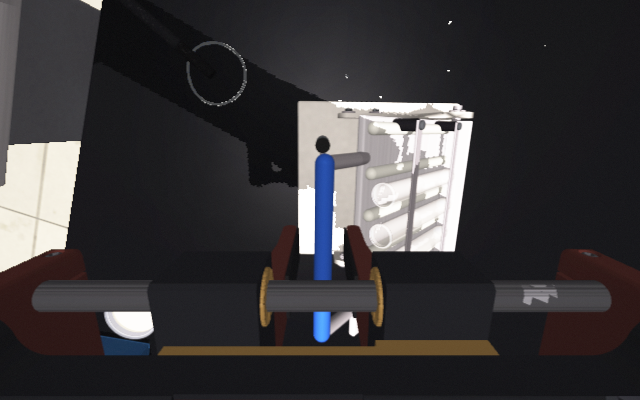

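View pics/side3.png

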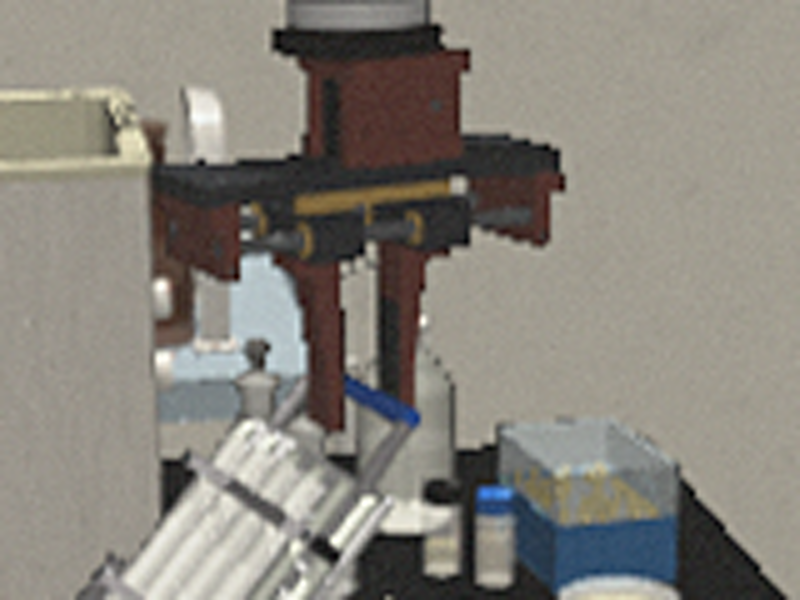

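The bar runs between the two open fingers, at wrist column ~322 with the pads at ~295 and ~348. Closing now.

Emit:
apply_moves([
  {"slide": [0, 0, 0], "dr": [0, 0, 0], "gripper": 0.1},
  {"slide": [0, 0, 0], "dr": [0, 0, 0], "gripper": 0},
  {"slide": [0, 0, 0], "dr": [0, 0, 0], "gripper": 0},
  {"slide": [0, 0, 0], "dr": [0, 0, 0], "gripper": 0},
  {"slide": [0, 0, 0], "dr": [0, 0, 0], "gripper": 0},
])

```text
time_s: 3.8
ee_pos: [0.5606, 0.0003, 0.205]
orientation: [-3.095, -0.537, -0.001]
contact_force: [-1.4, -0.2, 4.5]
gripper_width: 0.0091
```

```bash
cat >> h.py <<'E'
def arc(ths,th0=.845,yaw=.338,R=185):
    # cumulative slides (tool frame, tool x = hinge x, z down) from bar at th0; tool vertical
    for t in ths: print(t,round(R*(np.cos(th0)-np.cos(t)),1),round(-R*(np.sin(t)-np.sin(th0)),1))
E
python3 - <<'E'
from h import *
s=manip.sense();print(s["ee_pos"],s["contact_force"],s["torque"],s["gripper_width"])
arc([.875,.905,.935,.965,.995,1.025,1.055,1.085,1.115,1.13])
E
```

```text
[5.60579863e-01 3.44127856e-04 2.05025221e-01] [-1.40543645 -0.16115311  4.47153214] [ 0.01968153  0.37165573 -0.10440678] 0.009091645334673153
0.875 4.2 -3.6
0.905 8.5 -7.1
0.935 12.9 -10.5
0.965 17.4 -13.7
0.995 22.1 -16.8
1.025 26.8 -19.7
1.055 31.5 -22.6
1.085 36.4 -25.2
1.115 41.4 -27.7
1.13 43.9 -28.9
```

Emit:
apply_moves([
  {"slide": [4, 0, -3.5], "dr": [0, 0, 0], "gripper": 0},
  {"slide": [8.5, 0, -7], "dr": [0, 0, 0], "gripper": 0},
  {"slide": [13, 0, -10.5], "dr": [0, 0, 0], "gripper": 0},
  {"slide": [17.5, 0, -13.7], "dr": [0, 0, 0], "gripper": 0},
  {"slide": [17.5, 0, -13.7], "dr": [0, 0, 0], "gripper": 0},
])

```text
time_s: 4.3
ee_pos: [0.5765, 0.0058, 0.2189]
orientation: [3.095, 0.537, -0.004]
contact_force: [-6.3, -1.1, 5.9]
gripper_width: 0.0091
```

```bash
python3 - <<'E'
from h import *
s=manip.sense();print(s["ee_pos"],s["contact_force"],s["torque"],s["gripper_width"])
c=manip.camera("side");crop(c,(250,80,410,280),3,"pics/side4.png")
c=manip.camera("scene");crop(c,(240,80,400,270),3,"pics/scene4.png")
E
```

```text
[0.5764828  0.00576752 0.21890561] [-6.2789912  -1.14457361  5.92377236] [-0.52761736  1.68785812 -0.06842013] 0.009128517612701632
```

View pics/scene4.png

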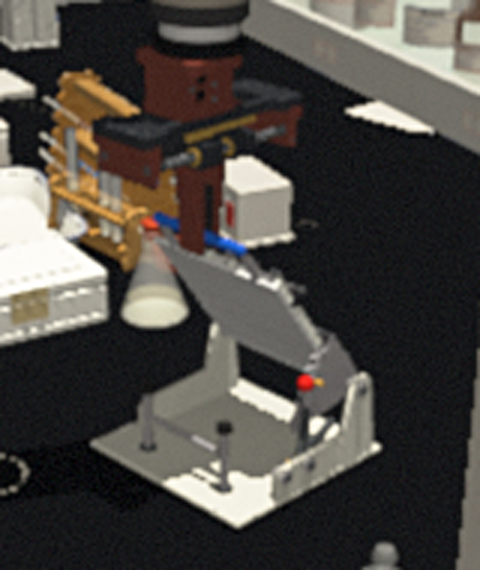

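The board follows the bar with low forces, and the knob is still in at crop (305,382). I'll continue past 1.10 rad.

Emit:
apply_moves([
  {"slide": [4.5, 0, -3], "dr": [0, 0, 0], "gripper": 0},
  {"slide": [9.5, 0, -6], "dr": [0, 0, 0], "gripper": 0},
  {"slide": [14, 0, -9], "dr": [0, 0, 0], "gripper": 0},
  {"slide": [19, 0, -11.5], "dr": [0, 0, 0], "gripper": 0},
  {"slide": [24, 0, -14], "dr": [0, 0, 0], "gripper": 0},
  {"slide": [28, 0, -16], "dr": [0, 0, 0], "gripper": 0},
  {"slide": [28, 0, -16], "dr": [0, 0, 0], "gripper": 0},
])

```text
time_s: 5.1
ee_pos: [0.6039, 0.015, 0.2357]
orientation: [3.095, 0.537, -0.0]
contact_force: [-5.8, -2.9, 8.9]
gripper_width: 0.0092
```

```bash
python3 - <<'E'
from h import *
s=manip.sense();print(s["ee_pos"],s["contact_force"],s["torque"],s["gripper_width"])
c=manip.camera("scene");crop(c,(240,80,400,270),3,"pics/scene5.png")
print(comps(masks(c)[1],(325,190,360,230),5))
c=manip.camera("wrist");cv2.imwrite("pics/wrist5.png",c["pixels"][:,:,::-1])
E
```

```text
[0.60388528 0.01503574 0.2356611 ] [-5.84534708 -2.91603732  8.93701472] [-0.57891023  1.3639339  -0.11357288] 0.00924465499813966
[(25, [333.8, 212.2], [334.1, 209.9], [333.5, 215.1])]
```

View pics/scene5.png

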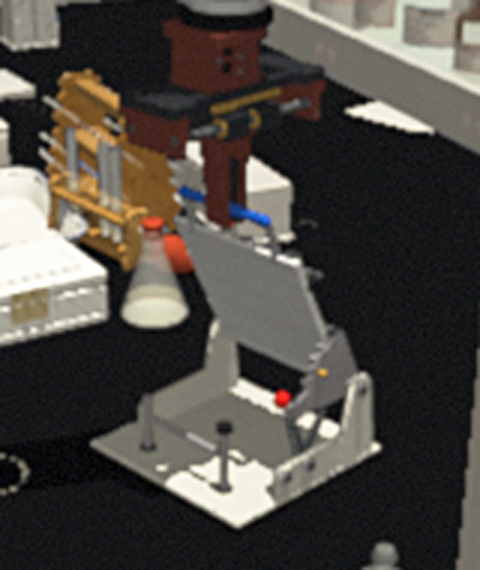

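The pawl has flipped out: the knob is now at scene (334,212), and it was at (343,207). The slope is about 1.145 by the arm pose. Next is the path down.

```bash
python3 - <<'E'
from h import *
for a,b in [(1.145,.745),(.745,.345),(.345,-.005)]:
    arc(np.round(np.linspace(a,b,9)[1:],4),th0=a);print()
E
```

```text
1.095 -8.3 4.0
1.045 -16.4 8.5
0.995 -24.3 13.3
0.945 -31.9 18.5
0.895 -39.3 24.1
0.845 -46.4 30.1
0.795 -53.1 36.4
0.745 -59.6 43.1

0.695 -6.1 7.0
0.645 -11.8 14.2
0.595 -17.2 21.7
0.545 -22.2 29.5
0.495 -26.8 37.5
0.445 -31.0 45.8
0.395 -34.8 54.2
0.345 -38.1 62.9

0.3012 -2.6 7.7
0.2575 -4.8 15.5
0.2138 -6.7 23.3
0.17 -8.2 31.3
0.1262 -9.4 39.3
0.0825 -10.3 47.3
0.0388 -10.8 55.4
-0.005 -10.9 63.5
```

Emit:
apply_moves([
  {"slide": [-8.3, 0, 4], "dr": [0, 0, 0], "gripper": 0},
  {"slide": [-16.4, 0, 8.5], "dr": [0, 0, 0], "gripper": 0},
  {"slide": [-24.3, 0, 13.3], "dr": [0, 0, 0], "gripper": 0},
  {"slide": [-31.9, 0, 18.5], "dr": [0, 0, 0], "gripper": 0},
  {"slide": [-39.3, 0, 24], "dr": [0, 0, 0], "gripper": 0},
  {"slide": [-46.4, 0, 30], "dr": [0, 0, 0], "gripper": 0},
  {"slide": [-53, 0, 36.4], "dr": [0, 0, 0], "gripper": 0},
  {"slide": [-59.6, 0, 43], "dr": [0, 0, 0], "gripper": 0},
  {"slide": [-59.6, 0, 43], "dr": [0, 0, 0], "gripper": 0},
])

```text
time_s: 6.1
ee_pos: [0.5466, -0.0043, 0.1901]
orientation: [3.095, 0.538, -0.001]
contact_force: [4.3, 0.6, -5.7]
gripper_width: 0.0094
```

```bash
python3 - <<'E'
from h import *
s=manip.sense();print(s["ee_pos"],s["contact_force"],s["torque"],s["gripper_width"],s["joint_positions"].round(2))
c=manip.camera("scene");crop(c,(240,80,400,270),3,"pics/scene6.png")
print(comps(masks(c)[1],(325,190,360,230),5))
E
```

```text
[ 0.54657245 -0.00432655  0.19014607] [ 4.31719971  0.59361237 -5.68760562] [-0.05551395 -1.01334906 -0.13889968] 0.00942169798008436 [-0.6   0.34  0.62  1.93 -0.24  0.94  0.48]
[(25, [333.8, 212.2], [334.1, 209.9], [333.5, 215.1])]
```

View pics/scene6.png

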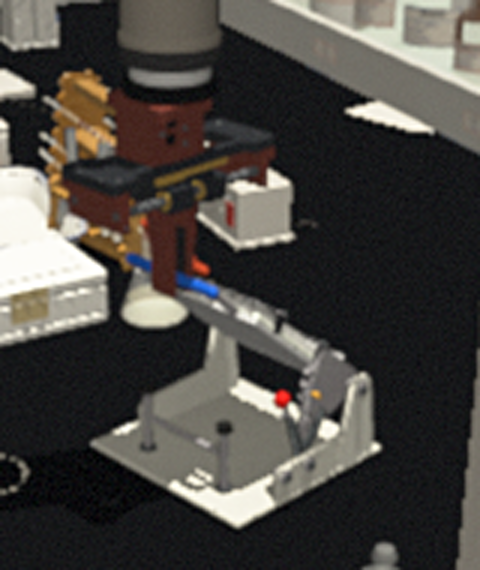

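Emit:
apply_moves([
  {"slide": [-6, 0, 7], "dr": [0, 0, 0], "gripper": 0},
  {"slide": [-11.8, 0, 14.2], "dr": [0, 0, 0], "gripper": 0},
  {"slide": [-17.2, 0, 21.7], "dr": [0, 0, 0], "gripper": 0},
  {"slide": [-22.2, 0, 29.5], "dr": [0, 0, 0], "gripper": 0},
  {"slide": [-26.8, 0, 37.5], "dr": [0, 0, 0], "gripper": 0},
  {"slide": [-31, 0, 45.8], "dr": [0, 0, 0], "gripper": 0},
  {"slide": [-34.8, 0, 54.2], "dr": [0, 0, 0], "gripper": 0},
  {"slide": [-38, 0, 63], "dr": [0, 0, 0], "gripper": 0},
  {"slide": [-38, 0, 63], "dr": [0, 0, 0], "gripper": 0},
])

```text
time_s: 7.05
ee_pos: [0.512, -0.0163, 0.1276]
orientation: [-3.095, -0.539, -0.003]
contact_force: [6.0, 3.7, -4.2]
gripper_width: 0.0093
```

```bash
python3 - <<'E'
from h import *
s=manip.sense();print(s["ee_pos"],s["contact_force"],s["torque"],s["gripper_width"],s["joint_positions"].round(2))
c=manip.camera("scene");crop(c,(240,80,400,270),3,"pics/scene7.png")
print(comps(masks(c)[1],(325,190,360,230),5))
E
```

```text
[ 0.51200145 -0.01627074  0.12759866] [ 6.01794856  3.66142732 -4.15024787] [ 0.79453944 -1.33872824 -0.15306952] 0.009328683056524432 [-0.56  0.37  0.59  2.06 -0.29  0.78  0.54]
[(24, [333.9, 212.3], [334.7, 209.9], [332.9, 215.0])]
```

View pics/scene7.png

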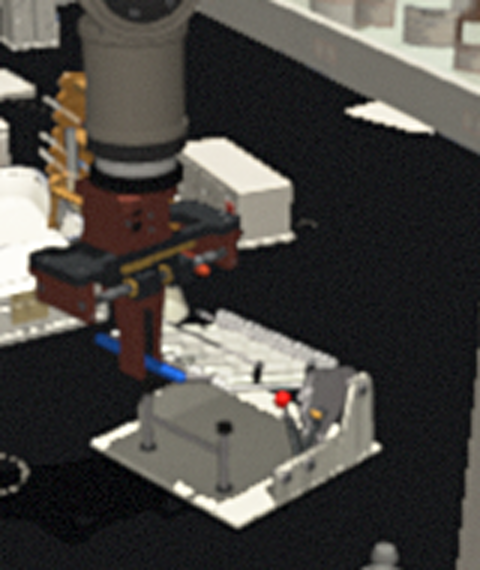

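The board is at about 0.336 and still held, with the pawl out. Lowering it to flat.

Emit:
apply_moves([
  {"slide": [-2.6, 0, 7.7], "dr": [0, 0, 0], "gripper": 0},
  {"slide": [-4.8, 0, 15.5], "dr": [0, 0, 0], "gripper": 0},
  {"slide": [-6.7, 0, 23.3], "dr": [0, 0, 0], "gripper": 0},
  {"slide": [-8.2, 0, 31.3], "dr": [0, 0, 0], "gripper": 0},
  {"slide": [-9.4, 0, 39.3], "dr": [0, 0, 0], "gripper": 0},
  {"slide": [-10.3, 0, 47.3], "dr": [0, 0, 0], "gripper": 0},
  {"slide": [-10.8, 0, 55.4], "dr": [0, 0, 0], "gripper": 0},
  {"slide": [-10.9, 0, 63], "dr": [0, 0, 0], "gripper": 0},
  {"slide": [-10.9, 0, 63], "dr": [0, 0, 0], "gripper": 0},
  {"slide": [-10.9, 0, 63], "dr": [0, 0, 0], "gripper": 0},
])

```text
time_s: 8.1
ee_pos: [0.5039, -0.0204, 0.067]
orientation: [-3.095, -0.538, -0.009]
contact_force: [3.1, 3.6, 11.9]
gripper_width: 0.009
```

```bash
python3 - <<'E'
from h import *
s=manip.sense();print(s["ee_pos"],s["contact_force"],s["torque"],s["gripper_width"],s["joint_positions"].round(2))
c=manip.camera("scene");crop(c,(240,80,400,270),3,"pics/scene8.png")
print(comps(masks(c)[1],(325,190,360,230),5))
E
```

```text
[ 0.50389623 -0.02039306  0.0669924 ] [ 3.14895639  3.59273735 11.88222553] [ 0.54608778 -0.69799709 -0.10945724] 0.009030706207873534 [-0.5   0.46  0.52  2.12 -0.38  0.64  0.63]
[(21, [342.8, 207.1], [343.7, 204.9], [342.0, 209.4])]
```

View pics/scene8.png

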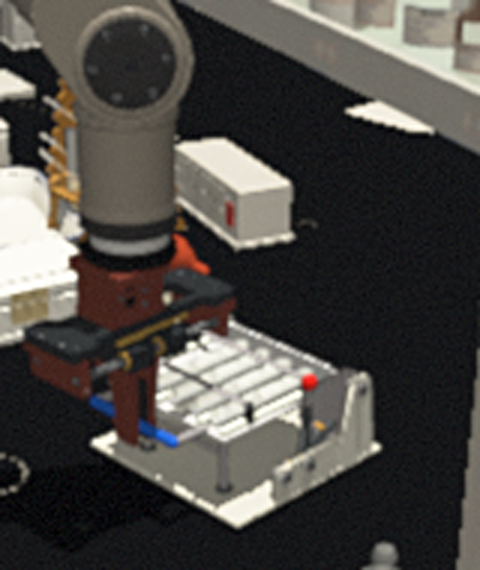

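The board is flat (bar z ≈ 0.0824, resting force 12 N upward). The knob is back in at (343,207). Next I raise the bar to just past the first notch.

Emit:
apply_moves([
  {"slide": [0.2, 0, -8], "dr": [0, 0, 0], "gripper": 0},
  {"slide": [0.7, 0, -16], "dr": [0, 0, 0], "gripper": 0},
  {"slide": [1.6, 0, -24], "dr": [0, 0, 0], "gripper": 0},
  {"slide": [2.8, 0, -32], "dr": [0, 0, 0], "gripper": 0},
  {"slide": [4.4, 0, -40], "dr": [0, 0, 0], "gripper": 0},
  {"slide": [6.4, 0, -48], "dr": [0, 0, 0], "gripper": 0},
  {"slide": [8.5, 0, -55], "dr": [0, 0, 0], "gripper": 0},
  {"slide": [9.5, 0, -59], "dr": [0, 0, 0], "gripper": 0},
  {"slide": [9.5, 0, -59], "dr": [0, 0, 0], "gripper": 0},
])

```text
time_s: 9.05
ee_pos: [0.513, -0.0172, 0.1252]
orientation: [3.094, 0.539, 0.01]
contact_force: [11.0, 1.5, -6.6]
gripper_width: 0.0089
```

```bash
python3 - <<'E'
from h import *
s=manip.sense();print(s["ee_pos"],s["contact_force"],s["gripper_width"])
print("theta",np.arcsin((s["ee_pos"][2]+.0154-.082)/.185))
c=manip.camera("scene");crop(c,(240,80,400,270),3,"pics/scene9.png")
print(comps(masks(c)[1],(325,190,360,230),5))
E
```

```text
[ 0.51301037 -0.01721363  0.12516068] [10.96582762  1.50207157 -6.5990747 ] 0.008870614902494326
theta 0.32208414515534234
[(21, [341.9, 207.2], [339.6, 208.0], [344.1, 206.3])]
```

The slope is now about 0.322, past the notch by 0.047, with the pawl in. I'll ease it back onto the notch.

Emit:
apply_moves([
  {"slide": [-0.8, 0, 3], "dr": [0, 0, 0], "gripper": 0},
  {"slide": [-1.6, 0, 6], "dr": [0, 0, 0], "gripper": 0},
  {"slide": [-2.3, 0, 9], "dr": [0, 0, 0], "gripper": 0},
  {"slide": [-2.3, 0, 9], "dr": [0, 0, 0], "gripper": 0},
])

```text
time_s: 9.5
ee_pos: [0.5102, -0.0182, 0.1155]
orientation: [3.094, 0.538, 0.007]
contact_force: [8.7, 0.4, -4.5]
gripper_width: 0.0093
```

```bash
python3 - <<'E'
from h import *
s=manip.sense();print(s["ee_pos"],s["contact_force"],s["gripper_width"])
print("theta",np.arcsin((s["ee_pos"][2]+.0154-.082)/.185))
c=manip.camera("scene")
print(comps(masks(c)[1],(325,190,360,230),5))
E
```

```text
[ 0.51019748 -0.0181876   0.115487  ] [ 8.7264481   0.38007449 -4.52288944] 0.009274571091419687
theta 0.2674304201840519
[(21, [342.3, 206.8], [342.7, 204.1], [341.9, 209.1])]
```

Emit:
apply_moves([
  {"slide": [-0.3, 0, 1], "dr": [0, 0, 0], "gripper": 0},
  {"slide": [-0.5, 0, 2], "dr": [0, 0, 0], "gripper": 0},
  {"slide": [-0.5, 0, 2], "dr": [0, 0, 0], "gripper": 0},
])

```text
time_s: 9.85
ee_pos: [0.5098, -0.0183, 0.1139]
orientation: [3.094, 0.538, 0.008]
contact_force: [8.3, 1.6, -1.9]
gripper_width: 0.0092
```

```bash
python3 - <<'E'
from h import *
s=manip.sense();print(s["ee_pos"],s["contact_force"],s["gripper_width"])
print("theta",np.arcsin((s["ee_pos"][2]+.0154-.082)/.185))
c=manip.camera("scene");crop(c,(240,80,400,270),3,"pics/scene10.png")
print(comps(masks(c)[1],(325,190,360,230),5))
E
```

```text
[ 0.50981556 -0.0183138   0.11388949] [ 8.28182434  1.59378583 -1.94670046] 0.009228414812866282
theta 0.2584877902339663
[(21, [342.4, 206.6], [342.8, 204.0], [342.1, 209.1])]
```

View pics/scene10.png

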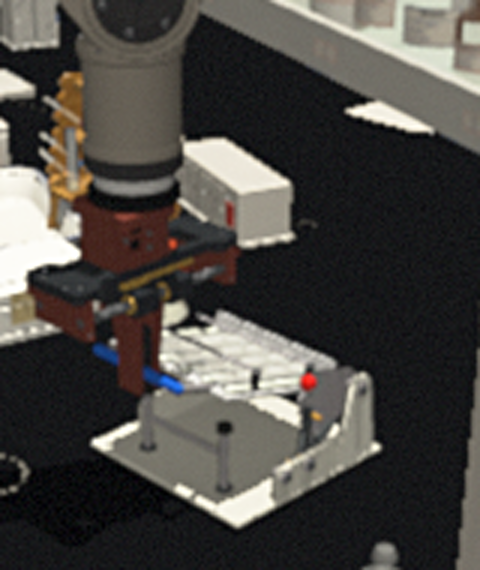

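The slope should have stopped at 0.275 but reads 0.258. I'll press a little further to confirm it has caught before I let go.

Emit:
apply_moves([
  {"slide": [-0.3, 0, 1.5], "dr": [0, 0, 0], "gripper": 0},
  {"slide": [-0.6, 0, 3], "dr": [0, 0, 0], "gripper": 0},
  {"slide": [-0.6, 0, 3], "dr": [0, 0, 0], "gripper": 0},
  {"slide": [-0.6, 0, 3], "dr": [0, 0, 0], "gripper": 0},
])

```text
time_s: 10.3
ee_pos: [0.5092, -0.0185, 0.1113]
orientation: [3.095, 0.538, 0.008]
contact_force: [6.2, 2.6, 3.2]
gripper_width: 0.0092
```

```bash
python3 - <<'E'
from h import *
s=manip.sense();print(s["ee_pos"],s["contact_force"],s["gripper_width"])
print("theta",np.arcsin((s["ee_pos"][2]+.0154-.082)/.185))
for n in ["scene","side","wrist"]:
    c=manip.camera(n);b,r=masks(c)
    print(n,comps(b,dict(scene=(260,180,310,220),side=(330,150,420,260),wrist=(200,50,440,380))[n],8))
    cv2.imwrite(f"pics/{n}11.png",c["pixels"][:,:,::-1])
E
```

```text
[ 0.50916433 -0.01853316  0.11128581] [6.20674379 2.6324593  3.17191503] 0.009210915957420018
theta 0.24395758029706327
scene [(34, [274.5, 198.3], [271.1, 195.9], [278.5, 201.3]), (52, [293.4, 207.2], [287.4, 204.3], [300.2, 210.5])]
side [(10, [400.4, 185.3], [397.0, 185.3], [404.0, 185.3]), (32, [378.4, 195.3], [372.5, 191.8], [384.6, 199.0])]
wrist [(2213, [321.7, 212.6], [322.6, 148.0], [320.9, 279.1]), (401, [319.8, 323.6], [320.2, 311.7], [319.2, 337.1])]
```

```bash
cat >> h.py <<'E'
def barpt(th,y,yaw=.338,H=(.6755,.0425,.082)):
    ex=np.array([np.cos(yaw),np.sin(yaw),0]);ey=np.array([-np.sin(yaw),np.cos(yaw),0])
    return np.array(H)-.185*np.cos(th)*ex+.185*np.sin(th)*np.array([0,0,1])+y*ey
def rowoff(c,cent,ths):
    for t in ths:
        a=np.array(proj(c,barpt(t,.05)));b=np.array(proj(c,barpt(t,-.05)))
        print(t,[round(float(q[1]-(a[1]+(b[1]-a[1])*(q[0]-a[0])/(b[0]-a[0]))),2) for q in cent])
E
python3 - <<'E'
from h import *
s=manip.camera("scene");d=manip.camera("side")
print("calib .845 scene");rowoff(s,[(302.8,164.3)],[.845]);print("side");rowoff(d,[(352.2,158)],[.845])
print("now scene");rowoff(s,[(274.5,198.3),(293.4,207.2)],[.2,.244,.275,.3])
print("side");rowoff(d,[(378.4,195.3)],[.2,.244,.275,.3])
# calibrate on earlier crop at flat & .335 (scene8, scene7), crop x3 from (240,80)
for f,t in [("scene8",0),("scene7",.336),("scene9",.322),("scene10",.26)]:
    im=cv2.imread(f"pics/{f}.png");im=cv2.resize(im,None,fx=1/3,fy=1/3,interpolation=cv2.INTER_AREA)
    b,_=masks({"pixels":im[:,:,::-1].copy()});cc=[(m[1][0]+240,m[1][1]+80) for m in comps(b,(20,80,75,150),10)]
    print(f,cc);rowoff(s,cc,[t,.275])
E
```

```text
calib .845 scene
0.845 [0.06]
side
0.845 [-0.04]
now scene
0.2 [-3.84, -4.42]
0.244 [-0.65, -1.11]
0.275 [1.64, 1.27]
0.3 [3.51, 3.22]
side
0.2 [-3.04]
0.244 [-0.38]
0.275 [1.43]
0.3 [2.85]
scene8 [(273.7, 215.0), (292.2, 224.3)]
0 [-0.08, -0.55]
0.275 [18.73, 18.96]
scene7 [(275.3, 193.7), (294.5, 202.9)]
0.336 [1.26, 1.22]
0.275 [-3.35, -3.57]
scene9 [(275.4, 192.9), (294.6, 202.2)]
0.322 [-0.66, -0.64]
0.275 [-4.2, -4.32]
scene10 [(274.6, 197.5), (293.7, 206.3)]
0.26 [-0.32, -0.93]
0.275 [0.79, 0.23]
```

Emit:
apply_moves([
  {"slide": [-0.5, 0, 2], "dr": [0, 0, 0], "gripper": 0},
  {"slide": [-1, 0, 4], "dr": [0, 0, 0], "gripper": 0},
  {"slide": [-1, 0, 4], "dr": [0, 0, 0], "gripper": 0},
  {"slide": [-1, 0, 4], "dr": [0, 0, 0], "gripper": 0},
])

```text
time_s: 10.95
ee_pos: [0.5085, -0.0188, 0.1078]
orientation: [-3.095, -0.538, -0.008]
contact_force: [4.5, 2.6, 10.0]
gripper_width: 0.0092
```

```bash
python3 - <<'E'
from h import *
s=manip.sense();print(s["ee_pos"],s["contact_force"],s["gripper_width"])
print("theta",np.arcsin((s["ee_pos"][2]+.0154-.082)/.185))
for n in ["scene","side"]:
    c=manip.camera(n);b,r=masks(c)
    k=comps(b,dict(scene=(260,180,310,220),side=(330,190,420,260))[n],8);print(n,k);rowoff(c,[q[1] for q in k],[.22,.25,.275])
    if n=="scene":print(comps(r,(325,190,360,230),5)); crop(c,(250,170,380,260),6,"pics/scene12.png")
E
```

```text
[ 0.50845625 -0.01881657  0.10782269] [ 4.46584122  2.56268865 10.04962858] 0.009239522579661855
theta 0.22471171441325577
scene [(33, [274.5, 199.9], [270.7, 197.5], [278.4, 202.4]), (48, [293.1, 208.5], [287.2, 205.6], [299.3, 211.5])]
0.22 [-0.8, -1.47]
0.25 [1.39, 0.8]
0.275 [3.24, 2.72]
[(22, [342.3, 206.6], [342.6, 204.0], [342.1, 209.1])]
side [(27, [379.0, 196.7], [373.6, 193.7], [384.7, 199.8])]
0.22 [-0.78]
0.25 [1.02]
0.275 [2.48]
```

View pics/scene12.png

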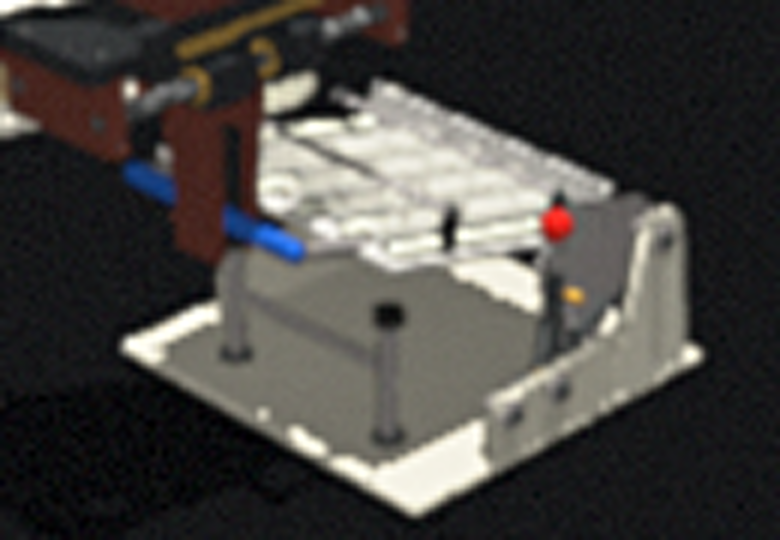

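Pressing down raises the force steadily, from −4.5 to −1.9 to +3.2 to +10 N, about 2 N/mm. The free descent stayed near −4 to −5 N. So the board is held by a slightly compliant catch starting at about 0.275. I'll back off to zero vertical load before opening.

Emit:
apply_moves([
  {"slide": [0.5, 0, -2], "dr": [0, 0, 0], "gripper": 0},
  {"slide": [1, 0, -4], "dr": [0, 0, 0], "gripper": 0},
  {"slide": [1.2, 0, -5], "dr": [0, 0, 0], "gripper": 0},
  {"slide": [1.2, 0, -5], "dr": [0, 0, 0], "gripper": 0},
  {"slide": [1.2, 0, -5], "dr": [0, 0, 0], "gripper": 0},
])

```text
time_s: 11.55
ee_pos: [0.5094, -0.0185, 0.1122]
orientation: [3.095, 0.538, 0.008]
contact_force: [6.0, 2.3, 1.8]
gripper_width: 0.009
```

```bash
python3 - <<'E'
from h import *
s=manip.sense();print(s["ee_pos"],s["contact_force"],s["gripper_width"])
print("theta",np.arcsin((s["ee_pos"][2]+.0154-.082)/.185))
for n in ["scene","side"]:
    c=manip.camera(n);b,r=masks(c)
    k=comps(b,dict(scene=(260,180,310,220),side=(330,190,420,260))[n],8);rowoff(c,[q[1] for q in k],[.25,.275])
E
```

```text
[ 0.5094315  -0.0184715   0.11224848] [5.95245039 2.32038923 1.7537523 ] 0.009022400064312467
theta 0.2493236222737585
0.25 [-0.61, -1.1]
0.275 [1.24, 0.83]
0.25 [-0.17]
0.275 [1.29]
```

The force-position curve is reversible, and the tool is pushing the bar down by about 3 N tangentially. So the ratchet is carrying the board. Releasing now.

Emit:
apply_moves([
  {"slide": [0, 0, 0], "dr": [0, 0, 0], "gripper": 0.15},
  {"slide": [0, 0, 0], "dr": [0, 0, 0], "gripper": 0.3},
  {"slide": [0, 0, 0], "dr": [0, 0, 0], "gripper": 0.3},
  {"slide": [0, 0, 0], "dr": [0, 0, 0], "gripper": 0.3},
])

```text
time_s: 12.05
ee_pos: [0.5057, -0.019, 0.1108]
orientation: [-3.095, -0.537, 0.004]
contact_force: [-0.5, 0.2, -0.4]
gripper_width: 0.026
```

```bash
python3 - <<'E'
from h import *
s=manip.sense();print(s["ee_pos"],s["contact_force"],s["gripper_width"])
for n in ["scene","side","wrist"]:
    c=manip.camera(n);b,r=masks(c)
    if n!="wrist":
        k=comps(b,dict(scene=(260,180,310,230),side=(330,190,420,260))[n],8);print(k);rowoff(c,[q[1] for q in k],[.25,.275])
    if n=="scene":crop(c,(250,170,380,260),6,"pics/scene13.png")
    if n=="wrist":cv2.imwrite("pics/wrist13.png",c["pixels"][:,:,::-1])
E
```

```text
[ 0.50574417 -0.01904722  0.11075853] [-0.45259232  0.2060396  -0.41184818] 0.025988668023605478
[(14, [272.3, 196.1], [272.0, 194.0], [272.6, 198.1]), (75, [291.5, 205.3], [283.3, 201.4], [300.3, 209.4])]
0.25 [-1.32, -1.61]
0.275 [0.52, 0.3]
[(35, [377.1, 193.8], [371.2, 190.6], [384.2, 197.6]), (9, [409.0, 193.9], [406.0, 193.8], [411.0, 194.0])]
0.25 [-0.75, -19.59]
0.275 [0.69, -17.97]
```

View pics/wrist13.png

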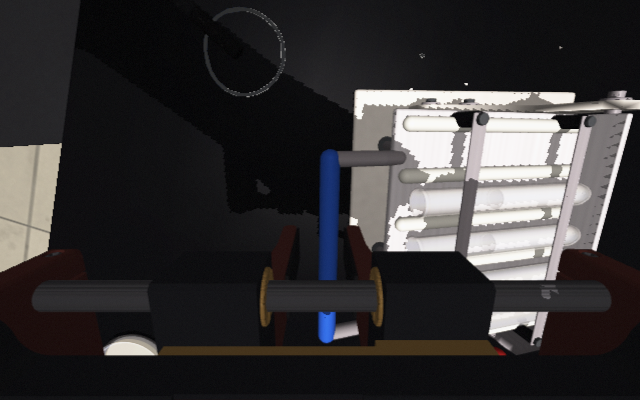

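View pics/scene13.png

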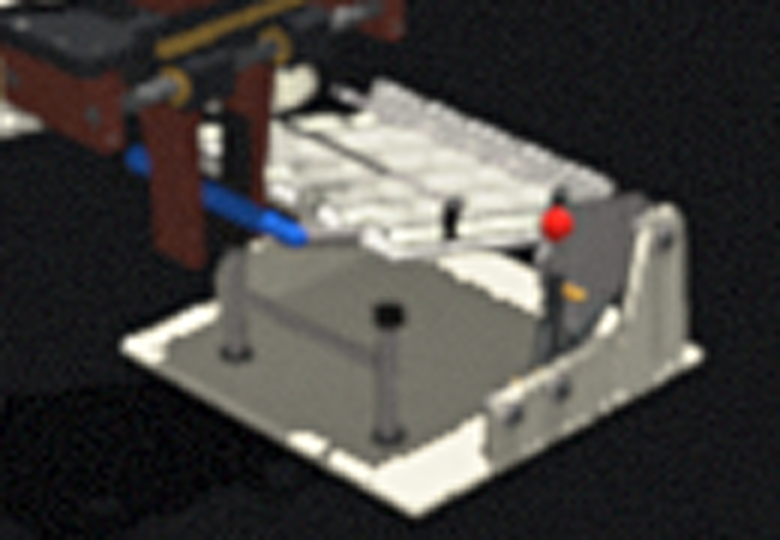

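The board held on its own. The images give about 0.27, the tool force is zero, and the bar sits free between the fingers at wrist column ~328. Centring slightly, then retreating straight up.

Emit:
apply_moves([
  {"slide": [2.5, 0, 0], "dr": [0, 0, 0], "gripper": 0.3},
  {"slide": [2.5, 0, -8], "dr": [0, 0, 0], "gripper": 0.3},
  {"slide": [2.5, 0, -20], "dr": [0, 0, 0], "gripper": 0.3},
  {"slide": [2.5, 0, -40], "dr": [0, 0, 0], "gripper": 0.3},
  {"slide": [2.5, 0, -80], "dr": [0, 0, 0], "gripper": 0.3},
  {"slide": [2.5, 0, -120], "dr": [0, 0, 0], "gripper": 0.3},
  {"slide": [2.5, 0, -160], "dr": [0, 0, 0], "gripper": 0.3},
  {"slide": [2.5, 0, -180], "dr": [0, 0, 0], "gripper": 0.3},
  {"slide": [2.5, 0, -180], "dr": [0, 0, 0], "gripper": 0.3},
])

```text
time_s: 13.1
ee_pos: [0.5113, -0.0182, 0.2954]
orientation: [-3.094, -0.537, -0.011]
contact_force: [0.0, 0.4, -0.8]
gripper_width: 0.0263
```

```bash
python3 - <<'E'
from h import *
s=manip.sense();print(s["ee_pos"],s["contact_force"],s["gripper_width"])
C={n:manip.camera(n) for n in ["scene","side"]}
M={}
for n in C:
    c=C[n];b,r=masks(c)
    k=comps(b,dict(scene=(260,180,310,230),side=(345,180,395,260))[n],20);print(n,k);M[n]=k[0];rowoff(c,[q[1] for q in k],[.25,.275,.3])
    print("red",comps(r,dict(scene=(325,190,360,230),side=(300,255,330,285))[n],5))
    cv2.imwrite(f"pics/{n}14.png",c["pixels"][:,:,::-1])
P,g=tri(C["scene"],M["scene"][1],C["side"],M["side"][1]);print(P,g,np.arcsin((P[2]-.082)/.185))
for n in C:
    a=cv2.imread(f"pics/{n}0.png").astype(int);b=cv2.imread(f"pics/{n}14.png").astype(int)
    x0,y0,x1,y1=dict(scene=(340,255,425,365),side=(298,262,336,335))[n]
    print(n,"bystander diff",np.abs(a-b)[y0:y1,x0:x1].mean().round(2))
E
```

```text
[ 0.51130119 -0.01823025  0.29536372] [ 0.03391624  0.36605268 -0.77490557] 0.026269123665377113
scene [(135, [285.5, 202.5], [270.7, 195.5], [300.3, 209.4])]
0.25 [-1.45]
0.275 [0.45]
0.3 [2.36]
red [(21, [342.3, 206.8], [342.7, 204.1], [341.9, 209.1])]
side [(55, [372.1, 190.8], [362.8, 185.4], [384.2, 197.7])]
0.25 [-0.79]
0.275 [0.63]
0.3 [2.02]
red []
[ 0.50808284 -0.01718496  0.13091814] 0.0004628124280043937 0.26760490799003506
scene bystander diff 2.39
side bystander diff 2.77
```

View pics/scene14.png

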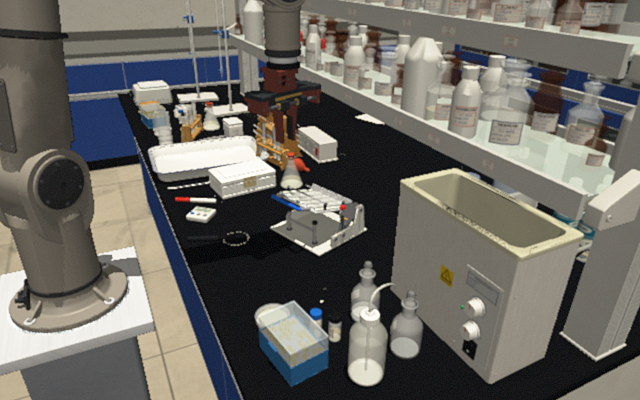

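View pics/side14.png

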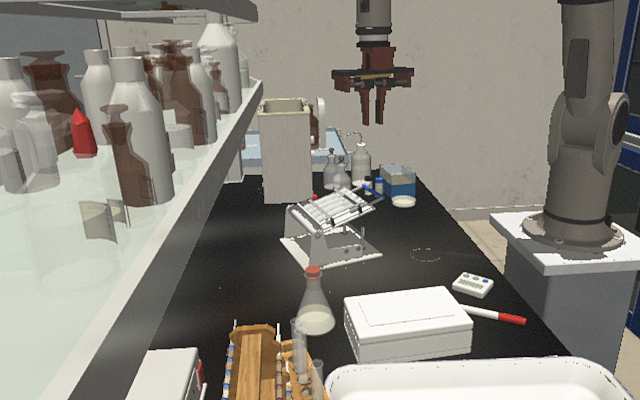

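The board rests at about 0.27 rad, untouched, with the pawl in (knob at scene (342,207)). The flask and bottle look unchanged. Handing in.

```bash
python3 -c "
from rig import manip
print(manip.finish_job())"
```

```text
the job is handed in; nothing more can be done
None
```

The board is resting in its lowest notch with the pawl in, and I handed the job in at about 13 s on the robot's clock. No verdict was reported.

I pinched the lift bar from above and raised the board from the top notch (0.845 rad) to about 1.14 rad, where the pawl flipped out. I then lowered it under control to flat, and the pawl flipped back in. From there I raised it to about 0.32 rad, eased it onto the first notch, let go and backed straight up.

**Last checks:**
- **Slope:** the two camera views together give 0.268 rad for the bar, inside the 0.245 to 0.325 band. Nothing was touching it.
- **Pawl:** the red knob is back at its "in" position, at pixel (342, 207) in the scene view.
- **Tool:** the force reading is about zero.
- **Bystanders:** the areas around the flask and the sample bottle show only noise-level change from the first pictures. I did not measure their positions separately.

**One disagreement:** while I still held the bar, the slope read 0.22 to 0.26 rad, below the notch value. Pressing further gave a springy resistance of about 2 N/mm, up to 10 N, so I took this as flex in the catch. I let go only once the force showed the ratchet was carrying the board, and it then came back to about 0.27 rad.

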